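# Clamp the deep-well block down on the orbital shaker

## Task

Get the deep-well block on the shaker ready to shake by clamping it down with your fingers: push the clamp's open strap round over the block until it meets its stop, then push the red cam lever over and all the way down until it lies flat along the strap. The block stays seated between its corner guides; do not lift it, and do not disturb the other things on the bench.

Things in the scene. Friction and masses are not known exactly. Their poses are not given: they have to be found in the camera images.
- shaker: orbital shaker, fixed to the bench: pale case 265 mm deep (x), 235 mm wide (y), under a 240 x 240 mm platform with a dark grey mat, its top 100 mm above the bench. Origin on the bench under the platform's centre; x points to the shaker's back (its black panel looks along -x), y to its left, z up. The clamp's post (steel, 22 mm thick) stands on the platform's left edge, 92 mm from the centre along +y
- seat (a point): point on the shaker where the block's centre belongs: over the platform's centre, 24 mm above the platform. Four yellow corner guides 10 mm high leave the block 2.5 mm of play all round
- block_center (a point): centre (half-way up) of the loose white deep-well block seated on the platform under a blue cap mat, 85.5 (x) x 127.8 (y) x 48 mm high, about 0.3 kg; its top is 148 mm above the bench. The axes are the block's own, z up
- strap_pivot (a point): on the vertical axis of the post about which the strap swings, at mid-thickness of the strap bar (171 mm above the bench)
- strap_nose (a point): the free rounded end of the aluminium strap, at mid-thickness and mid-width, 132 mm from strap_pivot. The bar is 24 mm wide, 10 mm thick and reaches 26 mm behind the pivot axis; while the lever is up its underside is 166 mm and its top 176 mm above the bench, 18 mm above the block. A nut on the bar's top, 92 mm from the pivot, stands 6 mm above it, under the bar at the same place is the foot. The bar is level
- strap (a joint): swing of the strap about the post, rad: 0 = against its stop, over the middle of the block, pointing along the shaker's -y; it grows as the nose swings back towards the shaker's +x (counter-clockwise from above), up to 1.9. Starts open, 0.9 to 1.7. It stays where it is left (friction about 0.08 N m: under 1 N at the nose)
- foot: sprung rubber foot under the strap, 23 mm across, 92 mm from the pivot; origin at the centre of its underside, about 3 mm above the block's top while the lever is up. As the lever goes down the strap drops evenly, 6 mm in all, and the foot then presses on the block with about 17 N. If the lever is pushed down while the strap is still open, the foot hangs lower than the block's top and will not pass over the block
- lever_pivot (a point): horizontal pivot of the cam lever, on the strap's swing axis above the strap, 194 mm above the bench; it does not move as the strap drops
- lever_tip (a point): middle of the free end of the cam lever, 84 mm from lever_pivot. The lever is a straight bar with a red grip 16 mm wide and 14 mm thick over its outer 46 mm; the part below, nearer the pivot, is dark steel, 11 mm square. It turns in the upright plane that contains the strap, so it swings round with the strap
- lever (a joint): angle of the cam lever, rad: 0 = thrown open, leaning 19 degrees outwards, away from the strap's nose; 0.33 = upright; 1.9 = fully down at its stop, level over the strap and pointing to the nose. Starts 0 to 0.25. It stays where it is left (friction about 0.25 N m: 4 to 6 N at the red grip)
- tube_rack: bystander: loose light-blue wire tube rack with a carrying loop, 101 x 206 mm, 112 mm high over its tubes, 169 mm over the loop; on the bench left of the shaker. Origin under its centre
- bottle: bystander: loose amber bottle with a blue cap, 56 mm across, 115 mm high, left and behind. Origin under its centre
- jar: bystander: loose white jar, 60 mm across, 70 mm high, left and in front. Origin under its centre
- spare_block: bystander: loose deep-well block with a grey mat, 85.5 x 127.8 x 48 mm, on the bench right of the shaker. Origin under its centre
- tip_box: bystander: loose blue pipette-tip box with a clear cover, 87 x 124 x 77 mm, right and behind. Origin under its centre
- beaker: bystander: loose glass beaker, 68 mm across, 90 mm high, right and in front. Origin under its centre
- flask: bystander: loose conical glass flask, 82 mm across, 113 mm high, on the bench right and behind. Origin under its centre

How it is judged:
On the way, in this order (a step that is already met when the one before it is completed fails the run):
1. the strap is swung over the block to its stop while the lever is still up (value of joint strap below 0.08 rad and value of joint lever below 0.7 rad), for 0.2 s.
2. the cam lever is pushed fully down with the strap over the block (value of joint lever above 1.75 rad and value of joint strap below 0.1 rad), for 0.2 s.
At the end, for the whole second after the job is handed in: the strap is within 0.1 rad (6 degrees) of its stop over the block, the lever within 0.15 rad (9 degrees) of fully down, the foot presses on the block with more than 6 N, and the block lies flat and still between its guides, its centre within 7 mm of its seat (all of step 2 and contact force between foot and block above 6 N and distance between block_center and seat below 0.007 m and angle between block_center's own z axis and vertical below 0.04 rad and linear speed of block below 0.02 m/s); the robot touches nothing.
It fails at once if the shaker or its clamp is pushed with the arm or the gripper's body instead of the fingers (over 10 N) (contact force between the arm and shaker above 10 N).
It fails at once if the block is lifted, tipped or pushed out of its guides (distance between block_center and seat above 0.012 m or angle between block_center's own z axis and vertical above 0.15 rad).
It fails at once if another thing on the bench is shifted by more than 20 mm (distance of any of tube_rack, bottle, jar, spare_block, tip_box, beaker, flask from where it was at the start of the episode above 0.02 m).
It also fails if it takes over 51 s, if anything falls off the work surface, if the arm or the gripper's body presses on something with over 40 N, if the wrist force passes 120 N, or if a joint passes its speed limit or range.

## Robot

A 6-joint arm with a two-finger parallel gripper is mounted at the origin on the work surface. World frame = base frame: x ahead of the robot, y to its left, z up, the work surface at z = 0. Lengths are in m, angles in rad, forces in N, time in s.
With the tool pointing down it reaches from about 0.3 to 0.875 m from the base axis. Payload 6.4 kg.
Tool frame: the origin (TCP) lies at the very end of the fingers, on their centre line; the grasp point (between the pads) lies 19 mm behind it (env.tcp_to_grasp is the distance from the TCP to the grasp point, in m); x points along the fingers, y is the direction in which the jaws open and shut, and the axes are right-handed (so a half turn about x gives the same grasp; the last joint's range is limited). The gripper opens to 88 mm and grips with 3 to 60 N. Pads are 18 mm wide; open, the fingers measure 123 mm over their backs; the gripper's body (75 mm by 187 mm) begins 45 mm behind the grasp point.
Start: joints at [0.959, 0.181, 1.607, -0, 1.354, -0.206], TCP at [0.227, 0.528, 0.239] pointing down, gripper open.
Joint ranges: [-2.99, 2.99], [-0.89, 2.07], [0.3, 2.58], [-1.14, 4.28], [0, 2.63], [-3.12, 3.12]. Speed limits (rad/s): [2.57, 2.57, 3.01, 3.14, 3.14, 3.14].

## Interface

Orientations are given as a 3x3 rotation matrix whose columns are the frame's x, y, z axes.
In Python, from workcell import env gives the robot as it stands.
- The arm moves only by the tool move_arm, never from a script. Its arguments are lists of equal length, an entry for each row: "offset": the shift along the world's x, y, z in mm, a list of three; "rot": the turn, a rotation vector about the world's x, y, z in degrees, a list of three; "hand": the finger opening in mm, from 0 to 88.1. A call has 1 to 12 rows; each row is the pose to reach, as a shift and turn from the pose commanded when the call began; what a row does not reach only later rows make up. A row lasts 1/8 s, in which the tool goes at most 62.5 mm and 10.7 degrees, less where a joint would pass 70% of its speed; a pose out of reach is approached as far as the arm can. A call with a gripper value outside its range is refused whole. The fingers move at their own pace and stop on an object; "force" is the grip in N (left out, the last holds). Time passes only in rows, so rows that repeat a pose let the fingers close. It gives the time, the measured TCP pose, the force and the opening at its end, in the units of the state.
- env.sense(): the state, without advancing time (a new reading comes with each control period).
- env.camera(name): name is "scene" or "top" or "wrist"; returns a dict with "img" (384x512x3 uint8, red, green, blue), "depth" (384x512 float32, m along the optical axis (not along the pixel's ray), 0 where there is no reading), "fovy" (degrees; the focal length in pixels is half the picture's height over the tangent of half this angle, whatever the lens; pixels are square), "cx", "cy" (the principal point, pixels), "k1" (the pictures are not rectified: a ray, as slopes to the right and down, at radius r is drawn at 1 + k1 r^2 times it, then the intrinsics apply), "R" (3x3) and "t" (3): a world point X has camera coordinates R X + t. Camera axes: x right, y down, z forward; pixel columns grow to the right and rows downward; lengths in m; the calibration is good to about 2 mm. A picture is of the moment at which its call begins.
- env.close_job(): hands the job in, once; it reports no verdict.
The state is a dict: "time_s": time; "joint_positions": joint angles; "dq": joint speeds; "effort": joint torques, N m; "tcp_pos": TCP position; "ee_rot": TCP orientation; "contact_force": force on the tool from outside, world axes, zero at the start; "ft_torque": the same for the moment, N m; "width": opening from 0.0 (shut) to 1.0 (fully open).
Only numpy, scipy, OpenCV 4.12 (cv2) and the standard library are available. Lean on these libraries where they do the work, as an engineer would, in place of code of your own. Each camera call takes 0.05 s, during which the arm holds its last target. There are 200 camera calls.

## Working session

There is one attempt and no reset: what is moved stays moved. The work goes in short steps, Python scripts to look and compute and a tool call to move; the robot and the scene stay as the last step left them, time stands still between calls to the robot, and variables do not carry over. Pictures are saved under pics/ and viewed, about 8 in all and at most 12, crops included, and the job is handed in when it is done.

Besides the shell and the picture viewer there is one more tool, called after "Call:" in YAML: its name, and indented under it one key for each argument. move_arm: Moves the arm, as the interface text tells. Its arguments: {"type":"object","properties":{"offset":{"type":"array","items":{"type":"array","items":{"type":"number"}}},"rot":{"type":"array","items":{"type":"array","items":{"type":"number"}}},"hand":{"type":"array","items":{"type":"number"}},"force":{"type":"number"}},"required":["offset","rot","hand"]}

```bash
mkdir -p pics; ls
cat > h.py <<'E'
import numpy as np, cv2
from workcell import env
def pts(c):
    h,w=c['depth'].shape; f=h/2/np.tan(np.radians(c['fovy'])/2)
    K=np.array([[f,0,c['cx']],[0,f,c['cy']],[0,0,1.]])
    u,v=np.meshgrid(np.arange(w),np.arange(h))
    p=np.stack([u,v],-1).reshape(-1,1,2).astype(float)
    n=cv2.undistortPoints(p,K,np.array([c['k1'],0,0,0,0.])).reshape(h,w,2)
    ray=np.dstack([n,np.ones((h,w))])
    X=(ray*c['depth'][...,None]-c['t'])@c['R']
    X[c['depth']==0]=np.nan
    return X, ray@c['R'], -c['R'].T@c['t']
E
python3 - <<'E'
from h import *
for n in ['scene','top']:
    c=env.camera(n); cv2.imwrite(f'pics/{n}0.png',c['img'][...,::-1])
    X,r,o=pts(c); print(n,c['fovy'],c['k1'],o.round(3), np.isnan(X[...,0]).mean())
    np.savez(f'{n}0.npz',X=X,r=r,o=o,img=c['img'])
    a=c['img'].astype(int); m=(a[...,0]>130)&(a[...,1]<70)&(a[...,2]<70)
    k,l,s,ce=cv2.connectedComponentsWithStats(m.astype(np.uint8))
    for i in range(1,k):
        if s[i,4]>15: print(s[i],ce[i].round(),np.nanmedian(X[l==i],0).round(3))
s=env.sense(); print(s['tcp_pos'],s['ee_rot'].round(2) if hasattr(s['ee_rot'],'round') else s['ee_rot'])
E
```

```text
pics
scene 51.88374825378638 0.03104607639271907 [ 1.176 -0.449  0.978] 0.0037434895833333335
[296 128   7  15  71] [299. 135.] [0.472 0.17  0.257]
[355 288   9  10  62] [359. 293.] [0.873 0.085 0.02 ]
[345 299   8   9  65] [349. 303.] [0.882 0.035 0.03 ]
[324 311   6   8  26] [327. 314.] [ 0.873 -0.029  0.02 ]
top 47.28922536934026 0.03552845803927762 [ 0.471 -0.016  1.586] 0.003987630208333333
[0.22671806 0.52792617 0.23793321] [[-0.    0.39  0.92]
 [-0.    0.92 -0.39]
 [-1.   -0.   -0.  ]]
```

View pics/scene0.png

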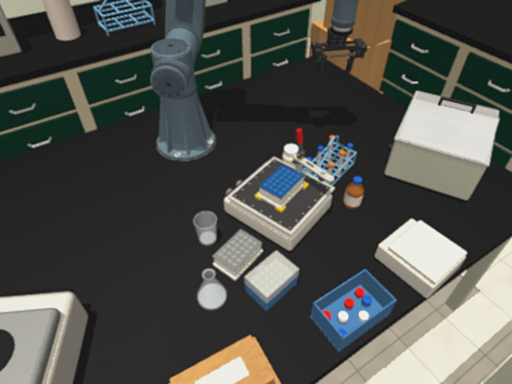

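View pics/top0.png

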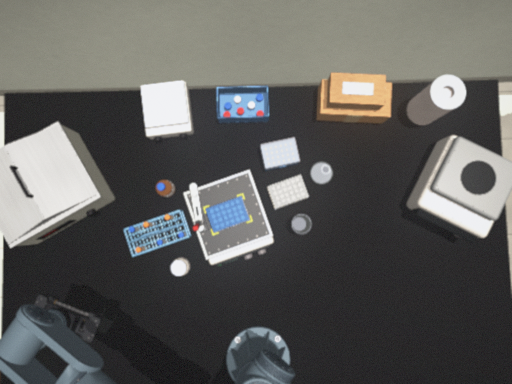

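The scene view shows the shaker near (278,200), the red lever at (299,135) and the strap pointing back-right. The top view shows the block at (229,214), the strap along (193,185)-(198,222) and the red lever at about (196,228).

Run:
```python
from h import *
for n in ['top','scene']:
    d=np.load(n+'0.npz'); X=d['X'];a=d['img'].astype(int);z=X[...,2]
    near=(np.hypot(X[...,0]-.5,X[...,1]-.1)<.25)
    def rect(m,name):
        P=X[m][:,:2]; r=cv2.minAreaRect((P*1000).astype(np.float32)); print(n,name,m.sum(),np.round(r[0],1),np.round(r[1],1),round(r[2],1),'med z',np.median(X[m][:,2]).round(3))
    blue=near&(a[...,2]>a[...,0]+50)&(abs(z-.148)<.012); rect(blue,'blue')
    plat=near&(abs(z-.1)<.006); 
    k,l,s,c=cv2.connectedComponentsWithStats(plat.astype(np.uint8)); rect(l==1+s[1:,4].argmax(),'plat')
    st=near&(z>.158)&(z<.19)&(a.min(-1)>120); 
    k,l,s,c=cv2.connectedComponentsWithStats(st.astype(np.uint8))
    for i in range(1,k):
        if s[i,4]>8: rect(l==i,'strap%s'%s[i])
    red=near&(a[...,0]>110)&(a[...,0]>2*a[...,1])&(z>.18)
    Q=X[red]; print('red',len(Q),Q[Q[:,2].argsort()][[0,len(Q)//2,-1]].round(3), Q.mean(0).round(3))
    hi=near&(z>.2)&(z<.35); print('high',hi.sum(),X[hi].min(0),X[hi].max(0))
    cx=(150,130,270,270) if n=='top' else (210,110,370,260)
    im=d['img'][cx[1]:cx[3],cx[0]:cx[2],::-1]; cv2.imwrite(f'pics/{n}z.png',cv2.resize(im,None,fx=4,fy=4,interpolation=2))
```

```text
top blue 957 [478.5 173.6] [ 81.9 308.2] 18.2 med z 0.149
top plat 3151 [509.3  86.7] [239.9 239.5] 18.0 med z 0.101
top strap[190 183  14  39 281] 281 [546.  183.9] [126.7  24.4] 8.5 med z 0.175
top strap[198 224   6   7  27] 27 [464.6 167.3] [12.1 24.7] 54.1 med z 0.175
top strap[147 231  10   4  13] 13 [455.4 330. ] [ 5.6 27.7] 18.5 med z 0.165
red 24 [[0.476 0.17  0.256]
 [0.47  0.17  0.276]
 [0.461 0.172 0.282]] [0.467 0.172 0.275]
high 63 [0.46087064 0.16398652 0.20106144] [0.48859237 0.18623669 0.28162499]
scene blue 768 [477.3 176.1] [ 80.3 315.4] 18.3 med z 0.146
scene plat 3030 [510.7  87.3] [241.9 242.7] 17.9 med z 0.098
scene strap[293 154  41  29 283] 283 [534.4 182.2] [155.9  25.5] 7.9 med z 0.173
red 79 [[0.48  0.17  0.233]
 [0.469 0.164 0.255]
 [0.469 0.174 0.276]] [0.473 0.17  0.255]
high 133 [0.46045051 0.16356177 0.20047737] [0.49202559 0.18104531 0.27627138]
```

View pics/topz.png

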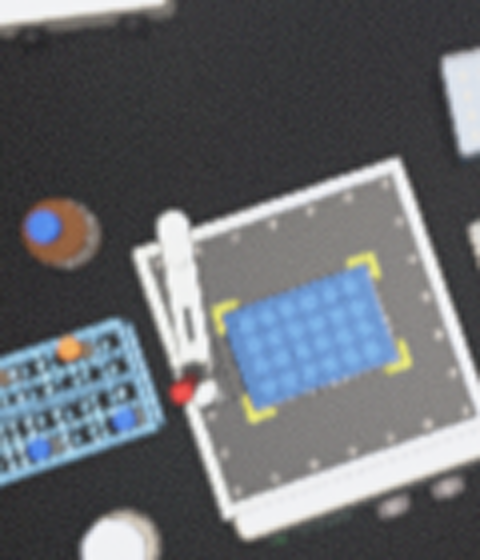

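View pics/scenez.png

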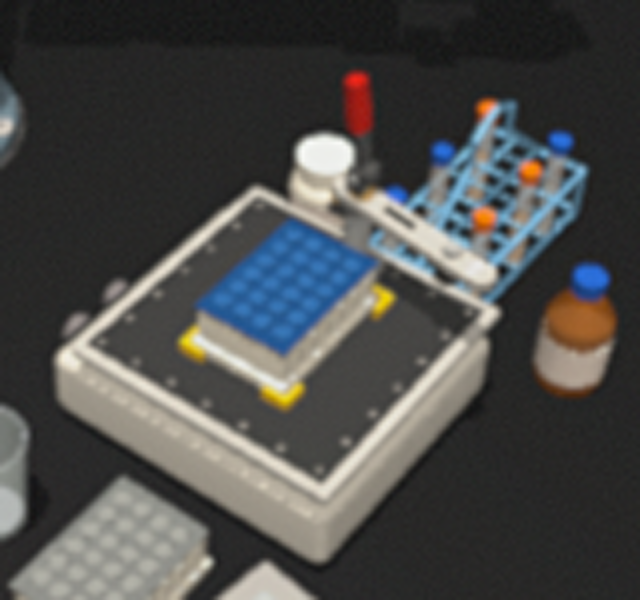

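The crops show the shaker yawed +18° with its panel toward the robot. The strap points at about +8.5° (joint about 1.4 rad) and the lever leans slightly towards the robot. The pivot is at about (482,174.5) mm, with the nose at (612,194). This agrees with the given sizes.

I'll move to the strap's left side with the fingers shut.

Call:
move_arm:
  offset:
    - [40,-30,0]
    - [80,-65,0]
    - [120,-98,0]
    - [160,-130,0]
    - [200,-163,0]
    - [240,-195,0]
    - [280,-228,0]
    - [320,-260,0]
    - [363,-293,0]
    - [363,-293,0]
    - [363,-293,-40]
    - [363,-293,-77]
  rot:
    - [0,0,0]
    - [0,0,6]
    - [0,0,12]
    - [0,0,18]
    - [0,0,24]
    - [0,0,31]
    - [0,0,31]
    - [0,0,31]
    - [0,0,31]
    - [0,0,31]
    - [0,0,31]
    - [0,0,31]
  hand: [0,0,0,0,0,0,0,0,0,0,0,0]
  force: 20

```text
time_s: 1.6
tcp_pos: [0.5892, 0.2359, 0.1607]
ee_rot: [[-0.0, -0.135, 0.991], [0.0, 0.991, 0.135], [-1.0, 0.0, -0.0]]
contact_force: [0.1, 0.1, -0.4]
width: 0.007
```

Run:
```python
import numpy as np
for a in [8.5,2,-5,-12,-19,-26,-33,-40,-47,-54,-60,-65,-68,-70,-72,-74]:
    t=np.radians(a); p=np.array([482+115*np.cos(t)-29.5*np.sin(t),174.5+115*np.sin(t)+29.5*np.cos(t)])
    print(a,(p-[590,235]).round(),a-8)
```

```text
8.5 [  1. -14.] 0.5
2 [  6. -27.] -6
-5 [  9. -41.] -13
-12 [ 11. -56.] -20
-19 [ 10. -70.] -27
-26 [  8. -84.] -34
-33 [  5. -98.] -41
-40 [  -1. -112.] -48
-47 [  -8. -124.] -55
-54 [ -17. -136.] -62
-60 [ -25. -145.] -68
-65 [ -33. -152.] -73
-68 [ -38. -156.] -76
-70 [ -41. -158.] -78
-72 [ -44. -161.] -80
-74 [ -48. -163.] -82
```

Call:
move_arm:
  offset:
    - [1,-13,0]
    - [6,-27,0]
    - [9,-41,0]
    - [11,-56,0]
    - [10,-70,0]
    - [8,-84,0]
    - [5,-98,0]
    - [-1,-112,0]
    - [-8,-124,0]
    - [-17,-136,0]
    - [-25,-145,0]
    - [-25,-145,0]
  rot:
    - [0,0,0]
    - [0,0,-6]
    - [0,0,-13]
    - [0,0,-20]
    - [0,0,-27]
    - [0,0,-34]
    - [0,0,-41]
    - [0,0,-48]
    - [0,0,-55]
    - [0,0,-62]
    - [0,0,-68]
    - [0,0,-68]
  hand: [0,0,0,0,0,0,0,0,0,0,0,0]

```text
time_s: 3.1
tcp_pos: [0.5654, 0.0897, 0.1637]
ee_rot: [[0.002, 0.868, 0.496], [-0.0, 0.496, -0.868], [-1.0, 0.002, 0.001]]
contact_force: [0.2, 0.6, 0.3]
width: 0.004
```

Run:
```python
from h import *
c=env.camera('scene'); im=c['img'][110:260,210:370,::-1]; cv2.imwrite('pics/s1.png',cv2.resize(im,None,fx=4,fy=4,interpolation=2))
```

```text
(no output)
```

View pics/s1.png

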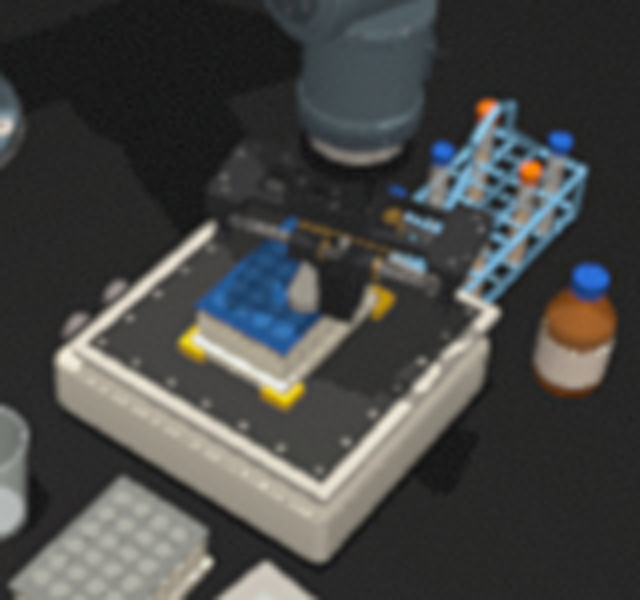

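The strap nose shows just ahead of the finger over the block at about (300,285) in the crop, so it is swinging as planned. I'll push it on to the stop.

Call:
move_arm:
  offset:
    - [-4,-4,-2]
    - [-8,-7,-2]
    - [-13,-11,-2]
    - [-16,-13,-2]
    - [-18,-15,-2]
    - [-20,-16,-2]
    - [-20,-16,-2]
  rot:
    - [0,0,-2]
    - [0,0,-5]
    - [0,0,-8]
    - [0,0,-10]
    - [0,0,-12]
    - [0,0,-12]
    - [0,0,-12]
  hand: [0,0,0,0,0,0,0]

```text
time_s: 4.03
tcp_pos: [0.5448, 0.0743, 0.1597]
ee_rot: [[-0.0, 0.952, 0.305], [0.0, 0.305, -0.952], [-1.0, -0.0, -0.0]]
contact_force: [0.3, 0.4, 0.6]
width: 0.005
```

Call:
move_arm:
  offset:
    - [-2,-1,0]
    - [-4,-1,0]
    - [-6,-2,0]
    - [-6,-2,0]
  rot:
    - [0,0,0]
    - [0,0,0]
    - [0,0,0]
    - [0,0,0]
  hand: [0,0,0,0]

```text
time_s: 4.53
tcp_pos: [0.5398, 0.0727, 0.1601]
ee_rot: [[0.003, 0.952, 0.305], [0.001, 0.305, -0.952], [-1.0, 0.003, -0.0]]
contact_force: [4.5, 3.4, -1.1]
width: 0.004
```

Contact is 5.6 N, which suggests the stop. I'll press a little more, then back off, rise and look.

Call:
move_arm:
  offset:
    - [-2,-1,0]
    - [-3,-1,0]
    - [-3,-1,0]
  rot:
    - [0,0,0]
    - [0,0,0]
    - [0,0,0]
  hand: [0,0,0]

```text
time_s: 4.9
tcp_pos: [0.5386, 0.0722, 0.1607]
ee_rot: [[0.007, 0.952, 0.305], [0.002, 0.305, -0.952], [-1.0, 0.007, 0.0]]
contact_force: [11.0, 5.0, -3.8]
width: 0.008
```

Call:
move_arm:
  offset:
    - [6,2,0]
    - [20,7,0]
    - [40,13,10]
    - [60,20,50]
    - [80,26,100]
    - [130,40,150]
    - [170,50,150]
    - [170,50,150]
  rot:
    - [0,0,0]
    - [0,0,0]
    - [0,0,0]
    - [0,0,0]
    - [0,0,0]
    - [0,0,0]
    - [0,0,0]
    - [0,0,0]
  hand: [0,0,0,0,0,0,0,0]

```text
time_s: 5.9
tcp_pos: [0.7081, 0.1219, 0.3078]
ee_rot: [[-0.001, 0.952, 0.305], [-0.0, 0.305, -0.952], [-1.0, -0.001, -0.0]]
contact_force: [0.0, -0.3, 0.4]
width: 0.003
```

```bash
cat > m.py <<'E'
from h import *
import sys
for n in ['top','scene']:
    c=env.camera(n); X,r,o=pts(c); a=c['img'].astype(int); z=X[...,2]
    near=np.hypot(X[...,0]-.5,X[...,1]-.11)<.12
    st=near&(z>.157)&(z<.19)&(a.min(-1)>110)
    k,l,s,_=cv2.connectedComponentsWithStats(st.astype(np.uint8))
    for i in range(1,k):
        if s[i,4]>15:
            rc=cv2.minAreaRect((X[l==i][:,:2]*1000).astype(np.float32)); print(n,'strap',s[i,4],np.round(rc[0],1),np.round(rc[1],1),round(rc[2],1),np.median(X[l==i][:,2]).round(4))
    red=near&(a[...,0]>110)&(a[...,0]>2*a[...,1])&(z>.17)
    Q=X[red]; print(n,'red',len(Q)); 
    if len(Q): print(Q.mean(0).round(3),Q.min(0).round(3),Q.max(0).round(3))
    cx=(180,160,270,260) if n=='top' else (220,110,370,250)
    im=c['img'][cx[1]:cx[3],cx[0]:cx[2],::-1]; cv2.imwrite(f'pics/{n}_{sys.argv[1]}.png',cv2.resize(im,None,fx=4,fy=4,interpolation=2))
A,B=[cv2.imread(f'pics/{n}_{sys.argv[1]}.png') for n in ('top','scene')]
A=cv2.resize(A,(int(A.shape[1]*400/A.shape[0]),400));B=cv2.resize(B,(429,400)); cv2.imwrite(f'pics/both_{sys.argv[1]}.png',np.hstack([A,B]))
E
python3 m.py a
```

```text
top strap 130 [512.1  78.2] [24.  58.7] 18.0 0.1765
top red 0
scene strap 236 [501.7 111.7] [ 31.1 130.2] 21.9 0.1731
scene red 72
[0.48  0.183 0.256] [0.473 0.175 0.233] [0.487 0.195 0.275]
```

View pics/both_a.png

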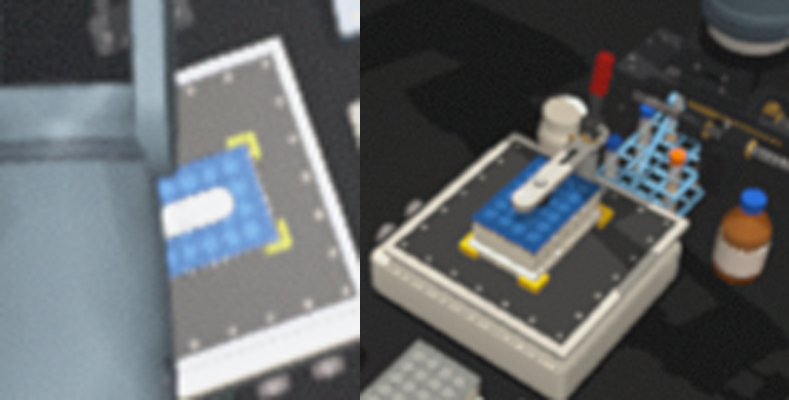

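The strap bar lies at exactly −72° (18.0° rectangle) over the block, so it is at its stop. The lever still leans outward, with the red grip at (600,75) in the right half. Next I'll go to the outer side of the lever.

Call:
move_arm:
  offset:
    - [-30,35,0]
    - [-70,80,0]
    - [-110,115,0]
    - [-150,130,0]
    - [-195,125,0]
    - [-241,107,0]
    - [-241,107,0]
    - [-241,107,-30]
    - [-241,107,-54]
    - [-241,107,-54]
  rot:
    - [0,0,0]
    - [0,0,0]
    - [0,0,0]
    - [0,0,0]
    - [0,0,0]
    - [0,0,0]
    - [0,0,0]
    - [0,0,0]
    - [0,0,0]
    - [0,0,0]
  hand: [0,0,0,0,0,0,0,0,0,0]

```text
time_s: 7.25
tcp_pos: [0.4639, 0.2278, 0.254]
ee_rot: [[-0.004, 0.953, 0.304], [-0.001, 0.304, -0.953], [-1.0, -0.004, -0.0]]
contact_force: [0.1, 0.1, -1.3]
width: 0.008
```

```bash
python3 m.py b
python3 - <<'E'
import numpy as np
P=np.array([481.5,174.3]);d=np.array([.309,-.951])
for f in [-20,-10,0,10,20,30,40,50,60,70,80,85,90]:
    t=np.radians(f); r=65
    if f<0: u,z=84*np.sin(t)-8*np.cos(t),62
    else: u,z=r*np.sin(t)-7*np.cos(t), r*np.cos(t)+7*np.sin(t)
    p=P+d*(u-9); print(f,(p-[465,228]).round(),round(194+z-256))
E
```

```text
top strap 294 [499.9 114.6] [ 35.6 135.3] 24.6 0.1762
top red 30
[0.476 0.186 0.27 ] [0.47  0.177 0.244] [0.482 0.194 0.28 ]
scene strap 266 [497.6 122.5] [ 35.6 152.4] 23.0 0.1729
scene red 77
[0.481 0.183 0.256] [0.471 0.174 0.231] [0.488 0.194 0.276]
-20 [  3. -11.] 0
-10 [  7. -24.] 0
0 [ 12. -38.] 3
10 [ 15. -49.] 3
20 [ 19. -60.] 1
30 [ 22. -70.] -2
40 [ 25. -80.] -8
50 [ 28. -88.] -15
60 [ 30. -95.] -23
70 [  32. -101.] -33
80 [  33. -105.] -44
85 [  34. -106.] -49
90 [  34. -107.] -55
```

View pics/both_b.png

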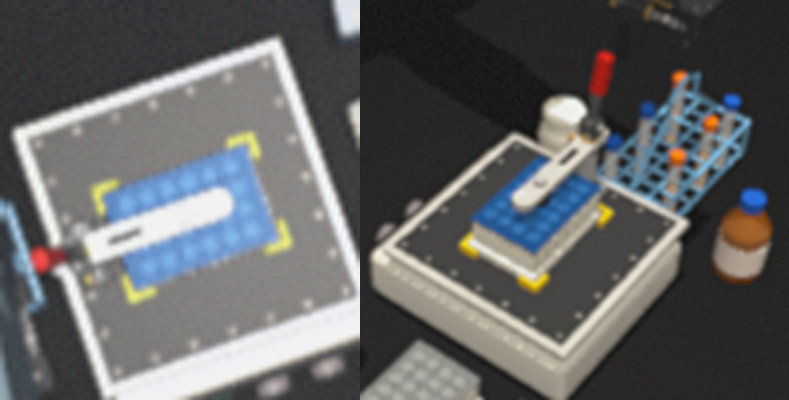

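The top view shows the strap squarely over the block and the lever leaning out along the strap line, with its red tip at (40,260). The fingers are on its outer side. I'll push the lever over along the arc.

Call:
move_arm:
  offset:
    - [3,-11,0]
    - [7,-24,0]
    - [12,-38,3]
    - [15,-49,3]
    - [19,-60,1]
    - [22,-70,-2]
    - [25,-80,-8]
    - [28,-88,-15]
    - [28,-88,-15]
  rot:
    - [0,0,0]
    - [0,0,0]
    - [0,0,0]
    - [0,0,0]
    - [0,0,0]
    - [0,0,0]
    - [0,0,0]
    - [0,0,0]
    - [0,0,0]
  hand: [0,0,0,0,0,0,0,0,0]

```text
time_s: 8.48
tcp_pos: [0.493, 0.1393, 0.24]
ee_rot: [[-0.001, 0.953, 0.304], [-0.001, 0.304, -0.953], [-1.0, -0.001, 0.001]]
contact_force: [0.7, 0.1, 0.3]
width: 0.004
```

```bash
python3 m.py c
```

```text
top strap 131 [512.   78.3] [24.3 59.6] 18.3 0.1729
top red 0
scene strap 226 [502.9 111.2] [ 26.  131.3] 18.0 0.1696
scene red 33
[0.503 0.121 0.238] [0.496 0.109 0.223] [0.508 0.144 0.248]
```

View pics/both_c.png

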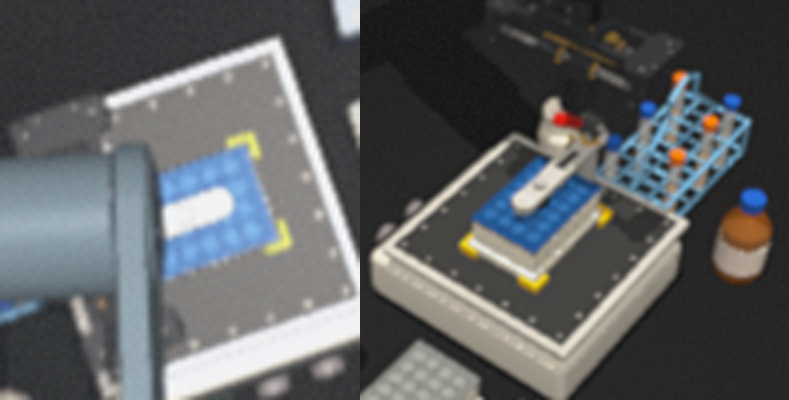

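The lever is now about 50° past upright (red at (565,118) in the right half) and the strap has not moved. I'll continue down.

Call:
move_arm:
  offset:
    - [2,-7,-8]
    - [4,-13,-18]
    - [5,-17,-29]
    - [6,-18,-35]
    - [6,-19,-40]
    - [6,-19,-41]
    - [6,-19,-41]
  rot:
    - [0,0,0]
    - [0,0,0]
    - [0,0,0]
    - [0,0,0]
    - [0,0,0]
    - [0,0,0]
    - [0,0,0]
  hand: [0,0,0,0,0,0,0]

```text
time_s: 9.45
tcp_pos: [0.4993, 0.1214, 0.2012]
ee_rot: [[0.001, 0.952, 0.305], [-0.0, 0.305, -0.952], [-1.0, 0.001, 0.0]]
contact_force: [-4.0, 2.3, 12.5]
width: 0.007
```

Call:
move_arm:
  offset:
    - [0,0,-1]
    - [0,0,-2]
    - [0,0,-3]
    - [0,0,-3]
  rot:
    - [0,0,0]
    - [0,0,0]
    - [0,0,0]
    - [0,0,0]
  hand: [0,0,0,0]

```text
time_s: 9.95
tcp_pos: [0.4997, 0.1213, 0.2005]
ee_rot: [[0.003, 0.952, 0.306], [-0.001, 0.306, -0.952], [-1.0, 0.002, 0.001]]
contact_force: [-9.7, 0.8, 27.9]
width: 0.007
```

The downward motion stopped at z = 200.5 mm with the force rising to 28 N, where 201 mm is expected for a flat lever. I'll retreat and check.

Call:
move_arm:
  offset:
    - [0,0,5]
    - [0,0,40]
    - [0,0,100]
    - [-30,50,120]
    - [-60,100,120]
    - [-90,150,120]
    - [-110,190,120]
    - [-110,190,120]
  rot:
    - [0,0,0]
    - [0,0,0]
    - [0,0,0]
    - [0,0,0]
    - [0,0,0]
    - [0,0,0]
    - [0,0,0]
    - [0,0,0]
  hand: [0,0,0,0,0,0,0,0]

```text
time_s: 10.95
tcp_pos: [0.3875, 0.3129, 0.316]
ee_rot: [[-0.001, 0.951, 0.309], [-0.001, 0.309, -0.951], [-1.0, -0.001, 0.001]]
contact_force: [0.7, -0.9, -0.5]
width: 0.007
```

```bash
python3 m.py d
```

```text
top strap 157 [501.6 110. ] [ 23.6 126.1] 18.2 0.1705
top strap 18 [497.7 152.6] [ 4.6 35.8] 17.0 0.1705
top strap 22 [473.7 191.8] [21.8 11.5] 26.1 0.1695
top red 43
[0.498 0.117 0.2  ] [0.49  0.098 0.194] [0.509 0.136 0.207]
scene strap 220 [500.  123.2] [ 26.2 154.2] 16.6 0.1677
scene red 62
[0.502 0.115 0.197] [0.489 0.095 0.192] [0.514 0.138 0.203]
```

View pics/both_d.png

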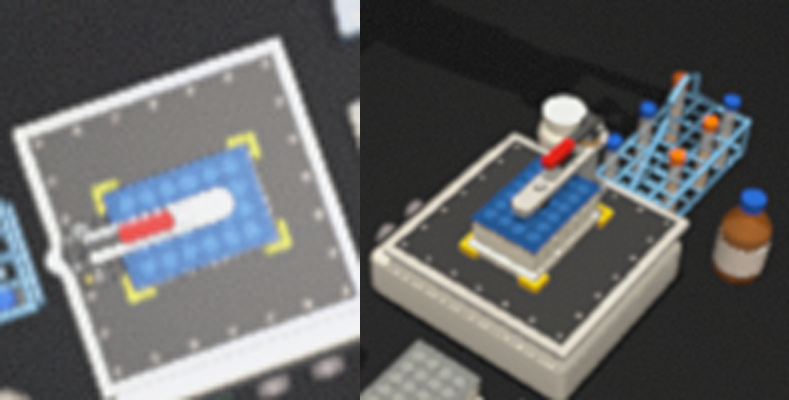

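The lever lies flat along the strap with the red grip at z≈200 mm. The strap top has dropped 6 mm to 170.5 mm and stays at its stop angle, with the block between its guides. The arm is clear, so I'm handing in.

```bash
python3 -c "
from workcell import env
print(env.close_job())"
```

```text
the job is handed in; nothing more can be done
None
```

The block is clamped and the job is handed in, at about 11 s of the 51 s allowed. With closed fingers I swung the strap round until the force rose to about 12 N. I then pushed the lever over from its outer side and pressed it down until it stopped at about 28 N.

- **Strap:** it lies at −72° in the world frame (18.2° rectangle), which is its stop to within about 1°.
- **Lever:** the top of the red grip is at 200 mm (about 201 mm expected when flat).
- **Strap drop:** its top fell from 176.5 mm to 170.5 mm, the full 6 mm, so the foot should be pressing. I had no way to measure the foot force directly.
- **Block:** it looks seated between its four yellow guides.
- **Bystanders:** none looks shifted in the last views, but I did not measure them. Those views covered only the shaker's surroundings.
- **Disagreements:** the fingers met the strap about 6 mm further on than I had computed, because the closed fingers are narrower than I assumed. The scene camera reads heights and angles slightly differently from the top camera (strap top 167.7 mm against 170.5 mm, angle 16.6° against 18.2°), part of it within calibration error. No check failed.

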